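Put the heat-tape roll away under the spring cover

TASK

Put the thin roll of amber heat tape away in the metal dust pocket whose apron it is lying on: with one fingertip push the cover's long rail sideways, outward from the apron, to hold the spring cover open, and with the other fingertip push the roll along the apron until all of it is behind the front lip of the cover. Then let the cover spring fully shut over the roll. Slide the roll only, never pick it up, and leave the things around undisturbed.

Things in the scene. Friction and masses are not known exactly. Their poses are not given: they have to be found in the camera images.
- heat_tape: flat ring-shaped roll of amber tape, 54 mm across, 12 mm high, about 50 g, lying flat on the pocket's apron; origin at the centre of its underside (it behaves as a solid disc). Its heading is arbitrary.
- tape_pocket: low aluminium dust pocket fixed to the table. Origin at table height, mid-mouth, in the plane of the cover's front lip; x points INTO the pocket (push direction), y away from the rail's side. All x, y, z below are in this frame, mm. Base plate 6 thick, x -145 to 98, y -46 to 42; the part x < 0 is the bare apron, where the roll starts, centre at x -85 to -45, |y| up to 5.
- seat (a point): point on the pocket's floor, on the plate's top, x = 36, y = 0: a good final place for the roll's centre (33 to 40 good; wholly behind the lip from x = 27). Side walls, inner faces y = -34 and 34, 14 high above the plate, run from x = 20 to 95, their front ends flared outward (the +y one from x = 3, y = 41; the other from x = 14, y = -38); inner face of the back wall at x = 92.
- cover (a joint): angle of the hinged grey cover, rad: 0 shut, grows opening, stop at 0.62; a spring shuts it. Hinge line along x at y = -40, z = 22. Cover plate 78 wide, x 24 to 94, with a tongue on its hinge side reaching forward to x = 0; its far (+y) edge lifts, to z = 60 at 0.5 rad. The lip on the tongue blocks the roll, whose push cannot open it. From 0.42 rad the roll passes beneath; 0.5 to 0.55 is good.
- lip (a point): middle of the lower edge of the lip: a plate 11 wide (y = -24 to -13 when shut), 2 thick, hanging at x = 0 from the front of the cover's tongue down to z = 12; it lifts with the cover (to z = 21 or more and y = -21 to -10 at 0.5 rad). Beside it, y > -8, the front is open to x = 24, so an upright finger pushing the roll there can go up to 18 past the lip without touching the cover.
- rail_mid (a point): point at x = -50 on the axis of the cover's rail: a straight round steel bar, 6 thick, along x from -146 to 42, with an 8.4 thick black sleeve on its apron end. Shut, it is at y = -34, z = 41, free above the apron. Pushing it to -y with the outside of a finger standing inside it opens the cover: at 0.5 rad y = -44, z = 42. Takes about 4 N shut, 6 N at 0.5 rad.
- rail_root (a point): pocket end of the rail (x = 42), where it turns down to the hinge. The side wall from x = 14 and hinge lugs from x = 31 stand below it: keep the front of the finger on the rail before x = 12. A finger can slide along the rail while holding it; 1 mm of sideways push is 0.05 rad of the cover.
- microscope: bench microscope, 0.35 m tall, fixed, to the robot's left of the pocket, with its pole about 0.05 m behind its front edge: carry the hand round or over it (bins behind it are taller, up to 0.4 m). Origin at the table, middle of its base, 220x260 mm.
- bench_supply: black power supply box, 0.16 m tall, about 210x260 mm, fixed, standing behind (beyond) the pocket; origin at the table near its middle. Keep the hand clear of it. Leaning the hand back from the cover by 20 degrees or so keeps its wider parts clear of the raised cover.
- masking_tape: bystander: cream roll of masking tape, 58 mm across, 18 mm high, loose
- flux_jar: bystander: small jar with black cap, 34 mm across, 54 mm high, loose
- usb_meter: bystander: small black stick-shaped meter with a metal plug, 26x71x14 mm, loose
- tweezers: bystander: bent tweezers, 126 mm long, 10 mm high, loose
- driver: bystander: thin white precision screwdriver, 140 mm long, loose
- flux_tin: bystander: round tin, 50 mm across, 26 mm high, loose
Mind the look-alikes: they are no part of the job. There is more than one size of the heat_tape; the job needs the smallest.

How it is judged:
On the way, in this order (a step that is already met when the one before it is completed fails the run):
1. the cover is held open by a finger while the roll is still outside (value of joint cover above 0.35 rad and contact force between the fingers and cover above 0.3 N and x of heat_tape in the frame of tape_pocket below 0.005 m), for 0.2 s.
2. the roll has been pushed wholly behind the lip with the cover still held open (x of heat_tape in the frame of tape_pocket between 0.0285 and 0.068 m and y of heat_tape in the frame of tape_pocket between -0.012 and 0.012 m and value of joint cover above 0.3 rad and contact force between the fingers and cover above 0.3 N), for 0.1 s.
At the end, for the whole second after the job is handed in: The roll lies flat and still on the pocket's floor, wholly behind the lip (centre 28.5 to 68 mm past the mouth, within 12 mm of the centre line), and the cover is shut (below 0.05 rad) (x of heat_tape in the frame of tape_pocket between 0.0285 and 0.068 m and y of heat_tape in the frame of tape_pocket between -0.012 and 0.012 m and z of heat_tape in the frame of tape_pocket between 0.003 and 0.009 m and angle between heat_tape's own z axis and vertical below 0.1 rad and value of joint cover below 0.05 rad and linear speed of heat_tape below 0.01 m/s); the robot touches nothing.
It fails at once if the roll is lifted (more than 10 mm off the plate) or tipped (z of heat_tape in the frame of tape_pocket above 0.016 m or angle between heat_tape's own z axis and vertical above 0.35 rad).
It fails at once if a bystander is moved by more than 15 mm (distance of any of masking_tape, flux_jar, usb_meter, tweezers, driver, flux_tin from where it was at the start of the episode above 0.015 m).
It also fails if it takes over 43 s, if anything falls off the work surface, if the arm or the gripper's body presses on something with over 40 N, if the wrist force passes 120 N, or if a joint passes its speed limit or range.

ROBOT

A 7-joint arm with a two-finger parallel gripper is mounted at the origin on a cart in front of the work surface, level with it; the furniture and walls round the work are solid. World frame = base frame: x ahead of the robot, y to its left, z up, the work surface at z = 0. Lengths are in m, angles in rad, forces in N, time in s.
With the tool pointing down it reaches from about 0.35 to 0.9 m from the base axis. Payload 8.1 kg.
Tool frame: the origin (TCP) lies on the centre line of the jaws, within the pads' length; the fingertips stand tip_reach ahead of it and the grasp point (between the pads) lies 3 mm ahead of it (tip_reach is the distance from the TCP to the fingertips, in m); z points along the fingers, y is the line along which they close (so a half turn about z gives the same grasp; the last joint's range is limited). The gripper opens to 85 mm and grips with 20 to 120 N. Pads are 22 mm wide; open, the fingers measure 114 mm over their backs; the gripper's body (76 mm by 85 mm) begins 54 mm behind the grasp point. The pads swing forward as they close: fully open they stand 13 mm farther back than shut.
Start: joints at [-1.32, 0.434, 0.025, 1.573, -0.012, 1.134, -0.075], TCP at [0.217, 0.586, 0.253] pointing down, gripper open.
Joint ranges: [-2.62, 2.62], [-0.44, 2.09], [-1.27, 1.32], [0.08, 2.57], [-1.32, 4.46], [0.12, 2], [-2.74, 2.74]. Speed limits (rad/s): [2.22, 2.22, 3.01, 3.01, 3.14, 3.14, 3.14].

INTERFACE

Orientations are given as a unit quaternion [x, y, z, w].
In Python, from workcell import sense, snapshot, finish_job, tip_reach gives the robot as it stands.
- The arm moves only by the tool send_rows, never from a script. Its argument "increments" is a list of rows, each a list of 3 entries, a list of its own where there are three numbers: the shift along the world's x, y, z in units of 50 mm (1.0 is 50 mm), then the turn, a rotation vector about the world's x, y, z in units of 4 degrees (1.0 is 4 degrees), then the closure, from -1 (fully open) to 1 (shut). In form: [[[dx, dy, dz], [ax, ay, az], grip], ...]. A call has 1 to 8 rows; each row shifts and turns the commanded pose from where the row before left it; what a row does not reach is not made up. A row lasts 1/10 s, in which the tool goes at most 50 mm and 8.59 degrees, less where a joint would pass 70% of its speed; a pose out of reach is approached as far as the arm can. A call with a number of a shift or a turn outside -1 to 1 is refused whole. A call with a gripper value outside its range is refused whole. The fingers move at their own pace and stop on an object; the grip force is fixed at half the most. Time passes only in rows, so rows that do not move let the fingers close. It gives the time, the measured TCP pose, the force, the opening and the grip force at its end, in the units of the state.
- sense(): the state, without advancing time (a new reading comes with each control period).
- snapshot(name): name is "scene" or "top"; returns a dict with "frame" (400x640x3 uint8, red, green, blue), "z_map" (400x640 float32, m along the optical axis (not along the pixel's ray), 0 where there is no reading), "K" (3x3 intrinsics, pixels), "k1" (the pictures are not rectified: a ray, as slopes to the right and down, at radius r is drawn at 1 + k1 r^2 times it, then the intrinsics apply), "R" (3x3) and "t" (3): a world point X has camera coordinates R X + t. Camera axes: x right, y down, z forward; pixel columns grow to the right and rows downward; lengths in m; the calibration is good to about 2 mm. A picture is of the moment at which its call begins.
- finish_job(): hands the job in; it is judged then, once.
The state is a dict: "time": time; "joint_positions": joint angles; "dq": joint speeds; "joint_efforts": joint torques, N m; "tool_pos": TCP position; "tcp_rot": TCP orientation; "force": force on the tool from outside, world axes, zero at the start; "ft_torque": the same for the moment, N m; "grip_width": opening from 0.0 (shut) to 1.0 (fully open); "gripper_force": force on a finger pad.
Only numpy, scipy, OpenCV 4.12 (cv2) and the standard library are available. Lean on these libraries where they do the work, as an engineer would, in place of code of your own. Each camera call takes 0.05 s, during which the arm holds its last target. There are 200 camera calls.

## Working session

There is one attempt and no reset: what is moved stays moved. The work goes in short steps, Python scripts to look and compute and a tool call to move; the robot and the scene stay as the last step left them, time stands still between calls to the robot, and variables do not carry over. Pictures are saved under pics/ and viewed, at most 13 in all, crops included, and the job is handed in when it is done.

Besides the shell and the picture viewer there is one more tool, called as name(argument=value, ...) on one line, values as JSON. send_rows: Moves the arm, as the interface text tells. Its arguments: {"type":"object","properties":{"increments":{"type":"array","items":{"type":"array"}}},"required":["increments"]}

```bash
mkdir -p pics; cat > h.py <<'E'
import numpy as np, cv2
from workcell import sense, snapshot, finish_job, tip_reach
def save(n,f): cv2.imwrite('pics/'+n,f[:,:,::-1])
def snap(n):
    s=snapshot(n); np.savez(''+n+'.npz',**s); return s
def load(n): return dict(np.load(''+n+'.npz'))
def ray(s,u,v):
    K=s['K']; D=np.array([float(s['k1']),0,0,0.])
    p=cv2.undistortPoints(np.array([[[u,v]]],float),K,D)[0,0]
    return np.array([p[0],p[1],1.])
def atz(s,u,v,z):
    d=s['R'].T@ray(s,u,v); c=-s['R'].T@s['t']; return c+d*(z-c[2])/d[2]
def dep(s,u,v):
    return s['R'].T@(ray(s,u,v)*s['z_map'][int(round(v)),int(round(u))]-s['t'])
def proj(s,X):
    return cv2.projectPoints(np.array(X,float).reshape(-1,1,3),cv2.Rodrigues(s['R'])[0],s['t'].astype(float),s['K'],np.array([float(s['k1']),0,0,0.]))[0][:,0]
E
python3 - <<'E'
from h import *
print(tip_reach if not callable(tip_reach) else tip_reach()); print(sense())
for n in('scene','top'):
    s=snap(n); save(n+'0.png',s['frame']); print(n,-s['R'].T@s['t'],s['R'][2],s['K'][0,0],s['k1'])
E
```

```text
0.022
{'time': 0.0, 'joint_positions': array([-1.31964476,  0.43525618,  0.0249766 ,  1.57409761, -0.01163586,
        1.13397617, -0.0751604 ]), 'dq': array([ 2.52613235e-05,  1.42877980e-03,  5.23348264e-04,  6.28075851e-04,
        4.35179666e-04, -2.23152013e-04, -7.96129543e-05]), 'joint_efforts': array([ 4.48720793e-04, -6.70487452e+01,  1.02500159e+00, -3.16206980e+01,
        1.53060170e-02,  1.25291361e-02,  1.06458577e-05]), 'tool_pos': array([0.21639248, 0.58584815, 0.25250514]), 'tcp_rot': array([ 1.76028100e-01,  9.84384820e-01, -7.91652296e-04, -8.34136791e-05]), 'force': array([ 0.63375716, -0.70239849,  0.12694825]), 'ft_torque': array([ 0.03543804, -0.01257981,  0.04662293]), 'gripper_force': 0.0, 'grip_width': 0.9986589806439601}
scene [-0.66813208 -0.65010961  1.11126483] [ 0.71458015  0.3565816  -0.60185112] 500.8664467954338 -0.019669950591917854
top [ 0.37014016 -0.03876235  1.79009433] [ 1.20983178e-01 -3.93398392e-04 -9.92654480e-01] 508.96163730285093 0.040501087098332444
```

View pics/scene0.png

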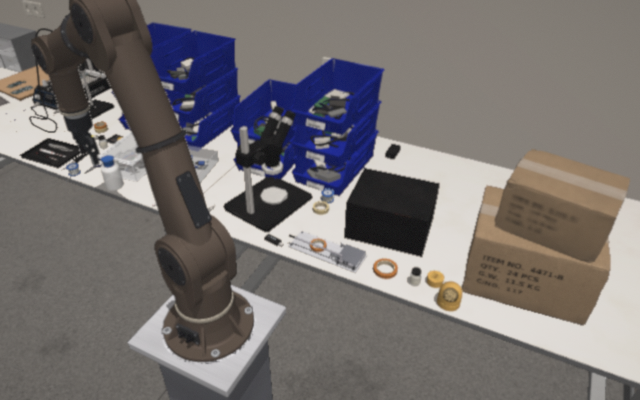

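View pics/top0.png

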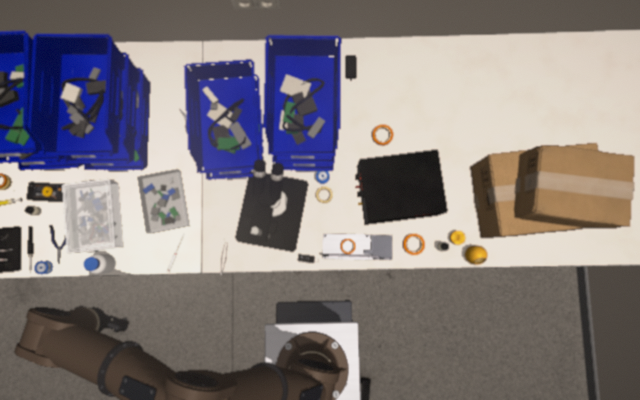

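```bash
python3 - <<'E'
from h import *
t=load('top');s=load('scene')
a=cv2.resize(t['frame'][220:275,290:440],None,fx=5.3,fy=5.3,interpolation=cv2.INTER_CUBIC)
b=cv2.resize(s['frame'][215:290,260:410],None,fx=5.3,fy=5.3,interpolation=cv2.INTER_CUBIC)
save('c0.png',np.vstack([a[:,:795],b[:290+20,:795]])[:600]);print(a.shape,b.shape)
for p in [(348,246),(413,244),(382,134),(322,195)]: print(p,atz(t,*p,0.012))
E
```

```text
(292, 795, 3) (398, 795, 3)
(348, 246) [ 0.40920165 -0.13495552  0.012     ]
(413, 244) [ 0.41135607 -0.36063557  0.012     ]
(382, 134) [ 0.80418535 -0.26755272  0.012     ]
(322, 195) [ 0.5897645  -0.04865282  0.012     ]
```

View pics/c0.png

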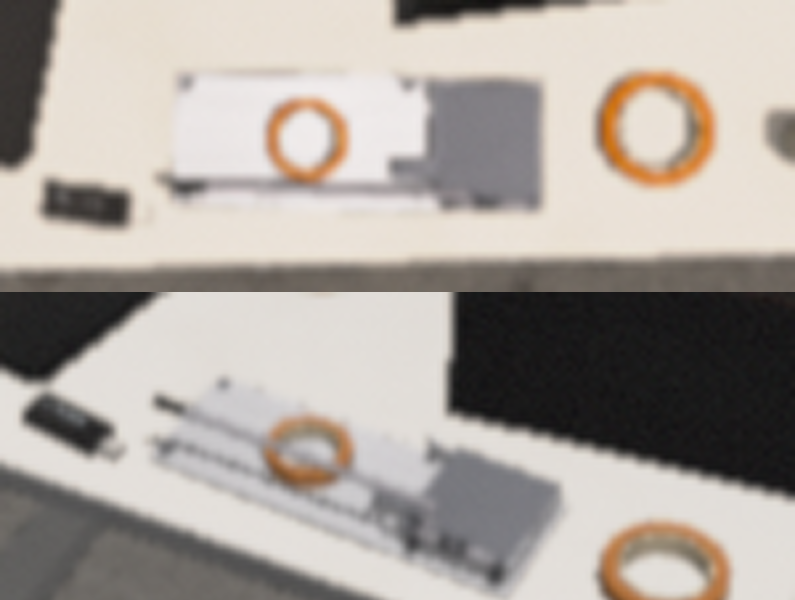

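Scene crop/top crop: the pocket lies with x to the image right (≈ world −y), the rail on the robot's side. Amber rolls in the top view are at (348,246), 15 px ≈ 54 mm on the apron (this is the one); (413,244), about 74 mm; (382,134), about 74 mm. The crop confirms that the small one lies on the apron. Next I'll fit the pocket pose.

```bash
cat > fit.py <<'E'
from h import *
from scipy.optimize import least_squares
t=load('top');s=load('scene')
def tc(x,y): return (290+(x+.5)/5.3-.5,220+(y+.5)/5.3-.5)
def sc(x,y): return (260+(x+.5)/5.3-.5,215+(y-292+.5)/5.3-.5)
# model pt (mm) , view, pixel
O=[((-145,42,6),t,tc(175,72)),((-145,-46,6),t,tc(171,208)),((98,-46,6),t,tc(543,208)),
((-146,-34,41),t,tc(160,180)),((24,38,22),t,tc(428,80)),((94,38,22),t,tc(541,80)),
((-145,-46,6),s,sc(155,458)),((-146,-34,41),s,sc(155,402))]
def P(p,m):
    c,n=np.cos(p[2]),np.sin(p[2]); m=np.array(m)/1e3
    return np.array([p[0]+c*m[0]-n*m[1],p[1]+n*m[0]+c*m[1],m[2]])
def res(p): return np.concatenate([proj(v,P(p,m))[0]-q for m,v,q in O])
if __name__=='__main__':
    r=least_squares(res,[.41,-.21,-1.57],loss='soft_l1'); print(r.x,np.degrees(r.x[2])); print(res(r.x).reshape(-1,2).round(2))
    p=r.x; np.save('p.npy',p)
    # roll
    for v,q in((t,tc(307,139)),(s,sc(309,450))):
        X=atz(v,*q,.018 if v is t else .018); d=X[:2]-p[:2];c,n=np.cos(p[2]),np.sin(p[2]); print('roll',X,[c*d[0]+n*d[1],-n*d[0]+c*d[1]])
    pts=[((x,y,6),) for x in(-145,98) for y in(-46,42)]
    out=[]
    for v,n,(u0,v0,w,h) in((t,'t',(290,220,150,55)),(s,'s',(260,215,150,58))):
        im=cv2.resize(v['frame'][v0:v0+h,u0:u0+w],None,fx=5.3,fy=5.3,interpolation=cv2.INTER_CUBIC).copy()
        def L(ms,col,cl=False):
            q=(proj(v,[P(p,m) for m in ms])-[u0,v0]+.5)*5.3-.5
            cv2.polylines(im,[np.round(q).astype(int)],cl,col,1)
        L([(-145,-46,6),(-145,42,6),(98,42,6),(98,-46,6)],(255,0,0),True)
        L([(24,-40,22),(24,38,22),(94,38,22),(94,-40,22)],(0,255,0),True)
        L([(-146,-34,41),(42,-34,41)],(0,0,255)); L([(0,-24,12),(0,-13,12)],(255,0,255))
        out.append(im[:,:795])
    save('ov.png',np.vstack(out)[:600])
E
python3 fit.py
```

```text
[ 0.41015664 -0.18997457 -1.60524034] -91.9734963187318
[[-0.37 -0.35]
 [ 0.08 -0.65]
 [-0.13  0.28]
 [ 1.93  1.08]
 [ 0.67 -0.31]
 [-0.41 -0.04]
 [-1.23 -0.22]
 [ 0.13 -0.02]]
roll [ 0.40972312 -0.13298337  0.018     ] [np.float64(-0.056942463663123576), np.float64(-0.002395882888398159)]
roll [ 0.4072923  -0.13397559  0.018     ] [np.float64(-0.05586712207706226), np.float64(-0.004791086193151654)]
```

View pics/ov.png

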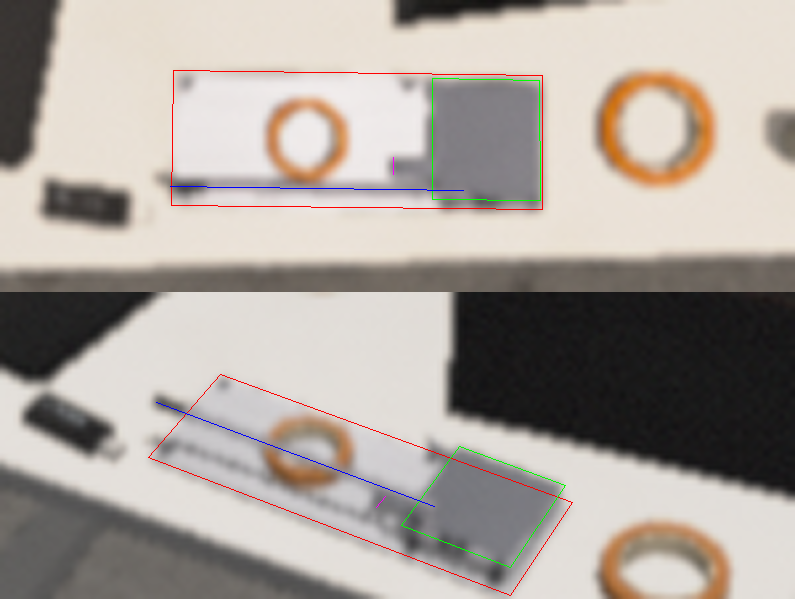

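Both overlays agree to about 2 mm. The pocket is at (0.410, −0.190), yaw −92°, and the roll is at about (−56, −3.5) in its frame. I'll carry the hand in front of the microscope, with the gripper partly closed.

send_rows(increments=[[[0.18,-0.5,0],[0,0,-0.75],0.5],[[0.18,-0.56,0],[0,0,-0.75],0.5],[[0.18,-0.56,0],[0,0,-0.75],0.5],[[0.18,-0.56,0],[0,0,-0.75],0.5],[[0.18,-0.56,0],[0,0,-0.75],0.5],[[0.18,-0.56,0],[0,0,-0.75],0.5],[[0.18,-0.56,0],[0,0,-0.75],0.5],[[0.18,-0.56,0],[0,0,-0.75],0.5]])

```text
time: 0.9
tool_pos: [0.2887, 0.3639, 0.2531]
tcp_rot: [0.378, 0.926, -0.0, -0.0]
force: [0.1, 0.6, 0.7]
grip_width: 0.252
gripper_force: 0.0
```

send_rows(increments=[[[0.18,-0.56,0],[0,0,-0.75],0.5],[[0.18,-0.56,0],[0,0,-0.75],0.5],[[0.18,-0.56,0],[0,0,-0.75],0.5],[[0.18,-0.56,0],[0,0,-0.75],0.5],[[0.18,-0.56,0],[0,0,-0.75],0.5],[[0.18,-0.56,0],[0,0,-0.75],0.5],[[0.13,-0.56,0],[0,0,-0.75],0.5],[[0.13,-0.56,0],[0,0,-0.75],0.5]])

```text
time: 1.7
tool_pos: [0.3555, 0.14, 0.2532]
tcp_rot: [0.562, 0.827, -0.0, -0.0]
force: [-0.2, 0.3, -0.1]
grip_width: 0.247
gripper_force: 0.0
```

send_rows(increments=[[[0.14,-0.56,0],[0,0,-0.75],0.5],[[0.14,-0.56,0],[0,0,-0.75],0.5],[[0.14,-0.56,0],[0,0,-0.75],0.5],[[0.14,-0.56,0],[0,0,-0.75],0.5],[[0.14,-0.56,0],[0,0,-0.75],0.5],[[0.14,-0.56,-0.2],[0,0,-0.75],0.5],[[0.14,-0.56,-0.3],[0,0,-0.75],0.5],[[0.14,-0.56,-0.3],[0,0,-0.7],0.5]])

```text
time: 2.5
tool_pos: [0.4117, -0.0838, 0.213]
tcp_rot: [0.72, 0.694, 0.0, 0.0]
force: [0.5, 0.6, 0.1]
grip_width: 0.252
gripper_force: 0.0
```

send_rows(increments=[[[0,0,-0.3],[-1,0,0],0.5],[[0,0,-0.4],[-1,0,0],0.5],[[0,0,-0.4],[-1,0,0],0.5],[[0,0,0],[0,0,0],0.5]])

```text
time: 2.9
tool_pos: [0.4101, -0.0813, 0.1564]
tcp_rot: [0.714, 0.692, -0.075, 0.075]
force: [-0.0, 0.9, -0.6]
grip_width: 0.253
gripper_force: 0.0
```

```bash
cat > st.py <<'E'
from h import *
from scipy.spatial.transform import Rotation as Ro
p=np.load('p.npy');c,n=np.cos(p[2]),np.sin(p[2])
def pk(X): d=np.array(X[:2])-p[:2]; return np.array([c*d[0]+n*d[1],-n*d[0]+c*d[1],X[2]])*1e3
def st():
    s=sense();R=Ro.from_quat(s['tcp_rot']).as_matrix();tip=s['tool_pos']+.022*R[:,2]
    print(s['time'],'tcp',s['tool_pos'],'pk',pk(s['tool_pos']).round(1),'tip',pk(tip).round(1))
    print('tool y',R[:,1].round(3),'z',R[:,2].round(3),'want y',[-n,c],'F',s['force'].round(2),s['grip_width'],s['joint_positions'].round(2))
E
python3 - <<'E'
from st import *
st()
import workcell; print(workcell.tip_reach)
s=snap('scene');t=snap('top')
q=proj(s,sense()['tool_pos'])[0];print(q,proj(t,sense()['tool_pos']))
a=cv2.resize(s['frame'][175:295,250:410],None,fx=5,fy=5,interpolation=cv2.INTER_CUBIC);save('s1.png',a)
E
```

```text
2.9 tcp [ 0.41008512 -0.0813082   0.15640469] pk [-108.6   -3.8  156.4] tip [-104.    -3.7  134.9]
tool y [ 0.999 -0.032  0.003] z [-0.004 -0.21  -0.978] want y [np.float64(0.9994068637822935), np.float64(-0.03443719827222006)] F [-0.04  0.92 -0.57] 0.2528896388792553 [-0.68  0.26  0.7   2.24  0.07  0.71 -0.09]
0.022
[303.97637996 204.85662376] [[334.0039376 244.6372669]]
```

View pics/s1.png

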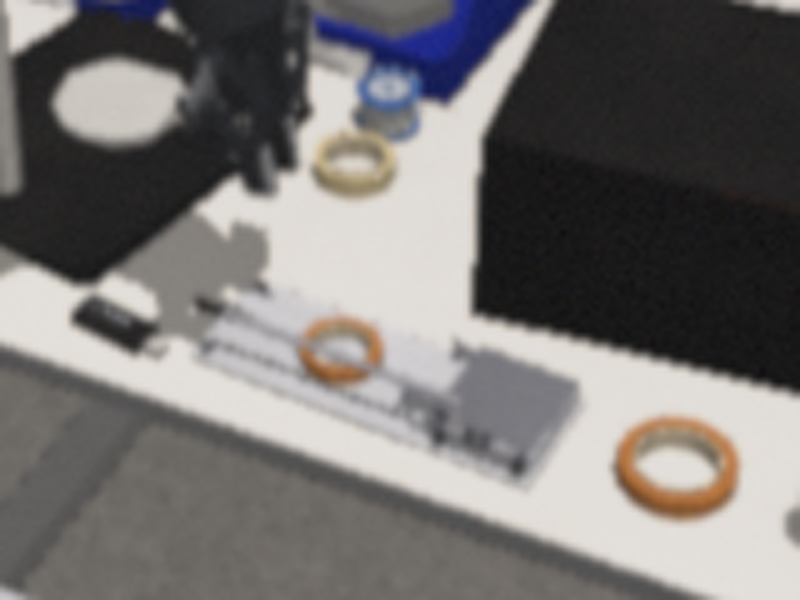

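The roll and cover are unchanged, and the fingertips (crop (262,190) and (290,165)) hang above the apron's rear end. I'll shift slightly and descend.

send_rows(increments=[[[0.06,0,-0.4],[0,0,0],0.5],[[0,0,-0.4],[0,0,0],0.5],[[0,0,-0.4],[0,0,0],0.5],[[0,0,-0.3],[0,0,0],0.5],[[0,0,-0.2],[0,0,0],0.5],[[0,0,-0.2],[0,0,0],0.5],[[0,0,0],[0,0,0],0.5]])

```text
time: 3.7
tool_pos: [0.4145, -0.083, 0.0631]
tcp_rot: [0.716, 0.69, -0.073, 0.075]
force: [0.2, 0.4, 0.3]
grip_width: 0.255
gripper_force: 0.0
```

```bash
python3 - <<'E'
from st import *
st()
s=snap('scene');t=snap('top')
S=sense();R=Ro.from_quat(S['tcp_rot']).as_matrix()
a=cv2.resize(s['frame'][210:280,265:385],None,fx=6,fy=6,interpolation=cv2.INTER_CUBIC)
for sg in(-1,1):
  for w in (10.5,25):
    for e in(-11,11):
      X=S['tool_pos']+R@np.array([e,sg*w,22])/1e3
      q=(proj(s,X)[0]-[265,210]+.5)*6-.5; cv2.circle(a,tuple(np.round(q).astype(int)),2,(255,0,0) if sg>0 else (0,255,0),-1)
b=cv2.resize(t['frame'][225:260,310:430],None,fx=5,fy=5,interpolation=cv2.INTER_CUBIC)
save('s2.png',np.vstack([a,np.pad(b,((0,0),(0,120),(0,0)))]))
E
```

```text
3.7 tcp [ 0.41453936 -0.08300557  0.06307801] pk [-107.1    0.7   63.1] tip [-102.5    0.8   41.6]
tool y [ 0.999 -0.036  0.007] z [-0.    -0.208 -0.978] want y [np.float64(0.9994068637822935), np.float64(-0.03443719827222006)] F [0.2  0.37 0.27] 0.25493218711529675 [-0.53  0.46  0.57  2.31 -0.08  0.44  0.02]
```

View pics/s2.png

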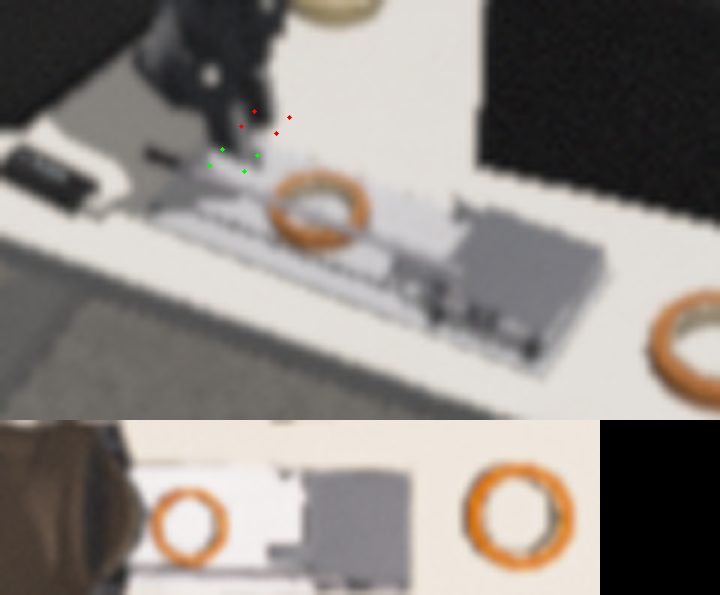

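Near fingertip at crop (230,165), just above and inside the rail; the far one is at about (260,140); the roll at (318,210) is untouched. I'll go down to just above the plate.

send_rows(increments=[[[0,0,-0.2],[0,0,0],0.5],[[0,0,-0.2],[0,0,0],0.5],[[0,0,-0.1],[0,0,0],0.5],[[0,0,-0.06],[0,0,0],0.5],[[0,0,0],[0,0,0],0.5],[[0,0,0],[0,0,0],0.5]])

```text
time: 4.4
tool_pos: [0.4145, -0.0828, 0.0353]
tcp_rot: [0.716, 0.69, -0.073, 0.075]
force: [0.1, -0.1, -0.3]
grip_width: 0.251
gripper_force: 0.0
```

```bash
python3 -c "
from st import *
st()"
```

```text
4.4 tcp [ 0.41454586 -0.0828089   0.03532528] pk [-107.3    0.7   35.3] tip [-102.7    0.9   13.8]
tool y [ 0.999 -0.036  0.007] z [-0.    -0.208 -0.978] want y [np.float64(0.9994068637822935), np.float64(-0.03443719827222006)] F [ 0.1  -0.06 -0.3 ] 0.25069755547596273 [-0.49  0.52  0.52  2.32 -0.11  0.37  0.04]
```

send_rows(increments=[[[0,0,-0.04],[0,0,0],0.5],[[0,0,-0.02],[0,0,0],0.5],[[0,0,0],[0,0,0],0.5]])

```text
time: 4.7
tool_pos: [0.4146, -0.0827, 0.0323]
tcp_rot: [0.716, 0.69, -0.072, 0.075]
force: [-0.6, 0.6, 0.7]
grip_width: 0.252
gripper_force: 0.0
```

send_rows(increments=[[[0,0,-0.02],[0,0,0],0.5],[[0,0,0],[0,0,0],0.5]])

```text
time: 4.9
tool_pos: [0.4145, -0.0827, 0.0313]
tcp_rot: [0.716, 0.69, -0.073, 0.075]
force: [-0.1, -0.1, -0.3]
grip_width: 0.249
gripper_force: 0.0
```

send_rows(increments=[[[0,0,-0.02],[0,0,0],0.5],[[0,0,0],[0,0,0],0.5]])

```text
time: 5.1
tool_pos: [0.4145, -0.0827, 0.0303]
tcp_rot: [0.716, 0.69, -0.073, 0.075]
force: [-0.6, -0.4, -0.3]
grip_width: 0.249
gripper_force: 0.0
```

send_rows(increments=[[[-0.06,0,0],[0,0,0],0.5],[[-0.04,0,0],[0,0,0],0.5],[[0,0,0],[0,0,0],0.5]])

```text
time: 5.4
tool_pos: [0.409, -0.0827, 0.0303]
tcp_rot: [0.716, 0.69, -0.073, 0.075]
force: [0.4, -0.5, 0.2]
grip_width: 0.251
gripper_force: 0.0
```

send_rows(increments=[[[-0.04,0,0],[0,0,0],0.5],[[0,0,0],[0,0,0],0.5]])

```text
time: 5.6
tool_pos: [0.4076, -0.0827, 0.0304]
tcp_rot: [0.716, 0.69, -0.072, 0.075]
force: [0.3, 0.1, 0.5]
grip_width: 0.245
gripper_force: 0.0
```

send_rows(increments=[[[-0.04,0,0],[0,0,0],0.5],[[0,0,0],[0,0,0],0.5]])

```text
time: 5.8
tool_pos: [0.4068, -0.0826, 0.0306]
tcp_rot: [0.716, 0.69, -0.072, 0.076]
force: [4.6, 0.4, 1.0]
grip_width: 0.249
gripper_force: 1.9
```

send_rows(increments=[[[-0.04,0,0],[0,0,0],0.5],[[0,0,0],[0,0,0],0.5]])

```text
time: 6.0
tool_pos: [0.4052, -0.0826, 0.0307]
tcp_rot: [0.716, 0.69, -0.071, 0.076]
force: [4.0, 0.2, 4.4]
grip_width: 0.25
gripper_force: 2.6
```

send_rows(increments=[[[-0.04,0,0],[0,0,0],0.5],[[-0.04,0,0],[0,0,0],0.5],[[-0.04,0,0],[0,0,0],0.5],[[0,0,0],[0,0,0],0.5]])

```text
time: 6.4
tool_pos: [0.3991, -0.0825, 0.0307]
tcp_rot: [0.716, 0.69, -0.071, 0.076]
force: [5.5, 1.0, 3.6]
grip_width: 0.253
gripper_force: 2.5
```

send_rows(increments=[[[-0.04,0,0],[0,0,0],0.5],[[0,0,0],[0,0,0],0.5]])

```text
time: 6.6
tool_pos: [0.3971, -0.0825, 0.0307]
tcp_rot: [0.716, 0.691, -0.071, 0.076]
force: [5.3, 0.7, 4.1]
grip_width: 0.251
gripper_force: 2.5
```

```bash
cat > look.py <<'E'
from st import *
import sys
def look(name):
    st(); s=snap('scene'); t=snap('top'); P=lambda m: np.array([p[0]+c*m[0]-n*m[1],p[1]+n*m[0]+c*m[1],m[2]])
    # cover plate heights/angle: depth samples on the cover in both views
    for v,nm in((s,'s'),(t,'t')):
        H,W=v['z_map'].shape; uu,vv=np.meshgrid(np.arange(W),np.arange(H))
        D=np.array([float(v['k1']),0,0,0.]);q=cv2.undistortPoints(np.stack([uu,vv],-1).reshape(-1,1,2).astype(float),v['K'],D)[:,0]
        z=v['z_map'].ravel();C=np.c_[q,np.ones(len(q))]*z[:,None];X=(C-v['t'])@v['R'];d=X[:,:2]-p[:2]
        Q=np.c_[c*d[:,0]+n*d[:,1],-n*d[:,0]+c*d[:,1],X[:,2]]*1e3
        m=(z>0)&(Q[:,0]>34)&(Q[:,0]<84)&(Q[:,1]>-30)&(Q[:,1]<28)&(Q[:,2]>10)&(Q[:,2]<90)
        if m.sum()>20: f=np.polyfit(Q[m,1],Q[m,2],1); print(nm,'cover angle',np.arctan(f[0]).round(3),m.sum(),(f[1]).round(1))
        f=v['frame'].reshape(-1,3).astype(int); col=(f[:,0]>f[:,2]+50)&(f[:,0]>110)
        m=col&(z>0)&(Q[:,0]>-120)&(Q[:,0]<75)&(np.abs(Q[:,1])<40)&(Q[:,2]<40)
        if m.any(): print(nm,'amber',m.sum(),Q[m].min(0).round(),Q[m].max(0).round(),Q[m].mean(0).round(1))
    if name:
        a=cv2.resize(s['frame'][210:280,265:385],None,fx=6,fy=6,interpolation=cv2.INTER_CUBIC)
        b=cv2.resize(t['frame'][225:260,310:430],None,fx=5,fy=5,interpolation=cv2.INTER_CUBIC)
        save(name,np.vstack([a,np.pad(b,((0,0),(0,120),(0,0)))]))
look(sys.argv[1] if len(sys.argv)>1 else None)
E
python3 look.py s3.png
```

```text
6.6 tcp [ 0.39705967 -0.08247557  0.03068282] pk [-107.   -16.8   30.7] tip [-102.4  -16.6    9.2]
tool y [ 0.999 -0.035  0.01 ] z [ 0.003 -0.208 -0.978] want y [np.float64(0.9994068637822935), np.float64(-0.03443719827222006)] F [5.28 0.74 4.12] 0.2508421572429926 [-0.5   0.52  0.52  2.37 -0.11  0.32  0.03]
s cover angle 0.515 308 46.2
s amber 61 [-91. -30.   2.] [-31.  27.  21.] [-58.1   3.   16. ]
t cover angle 0.516 252 46.4
t amber 110 [-83. -27.  -1.] [-31.  24.  27.] [-57.1  -2.7  16.6]
```

View pics/s3.png

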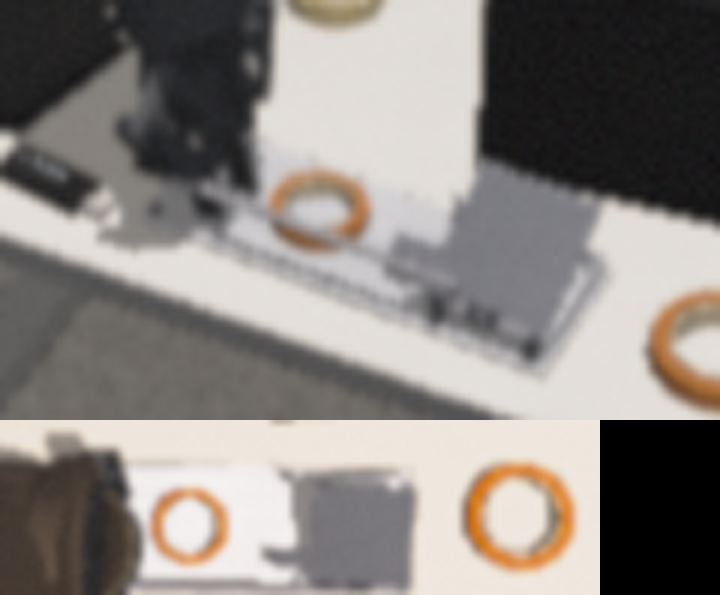

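The cover is held at 0.515 rad (depth, both views) and the roll is still at x ≈ −57. I'll slide along the rail.

send_rows(increments=[[[-0.003,-0.1,0],[0,0,0],0.5],[[-0.004,-0.1,0],[0,0,0],0.5],[[-0.003,-0.1,0],[0,0,0],0.5],[[-0.004,-0.1,0],[0,0,0],0.5],[[-0.003,-0.1,0],[0,0,0],0.5],[[-0.004,-0.1,0],[0,0,0],0.5],[[0,0,0],[0,0,0],0.5]])

```text
time: 7.4
tool_pos: [0.396, -0.1127, 0.0306]
tcp_rot: [0.716, 0.69, -0.071, 0.076]
force: [5.8, -0.3, -0.9]
grip_width: 0.253
gripper_force: 2.6
```

```bash
python3 look.py
```

```text
7.4 tcp [ 0.39601452 -0.11270938  0.03056831] pk [-76.7 -16.8  30.6] tip [-72.2 -16.6   9. ]
tool y [ 0.999 -0.035  0.01 ] z [ 0.003 -0.208 -0.978] want y [np.float64(0.9994068637822935), np.float64(-0.03443719827222006)] F [ 5.8  -0.31 -0.89] 0.25264293095929874 [-0.41  0.51  0.5   2.37 -0.1   0.31  0.09]
s cover angle 0.492 307 45.3
s amber 60 [-64. -29.  11.] [-12.  28.  23.] [-37.7   3.1  16.3]
t cover angle 0.507 248 46.4
t amber 98 [-59. -27.  -7.] [-10.  22.  29.] [-33.6  -2.4  16.3]
```

send_rows(increments=[[[-0.005,-0.1,0],[0,0,0],0.5],[[-0.005,-0.1,0],[0,0,0],0.5],[[-0.005,-0.1,0],[0,0,0],0.5],[[-0.005,-0.1,0],[0,0,0],0.5],[[-0.005,-0.1,0],[0,0,0],0.5],[[-0.005,-0.1,0],[0,0,0],0.5],[[0,0,0],[0,0,0],0.5]])

```text
time: 8.2
tool_pos: [0.3945, -0.1427, 0.0305]
tcp_rot: [0.716, 0.691, -0.072, 0.076]
force: [6.2, 0.2, -1.3]
grip_width: 0.248
gripper_force: 2.7
```

```bash
python3 look.py s4.png
```

```text
8.2 tcp [ 0.39449063 -0.14271229  0.03054496] pk [-46.7 -17.3  30.5] tip [-42.1 -17.1   9. ]
tool y [ 0.999 -0.035  0.01 ] z [ 0.003 -0.208 -0.978] want y [np.float64(0.9994068637822935), np.float64(-0.03443719827222006)] F [ 6.2  0.2 -1.3] 0.24813755251574934 [-0.32  0.51  0.49  2.36 -0.08  0.3   0.15]
s cover angle 0.503 309 46.1
s amber 47 [-39. -30.   3.] [10. 33. 23.] [-16.    6.4  16.5]
t cover angle 0.516 249 46.1
t amber 83 [-28. -26.   2.] [22. 22. 27.] [-1.1  2.2 15.9]
```

View pics/s4.png

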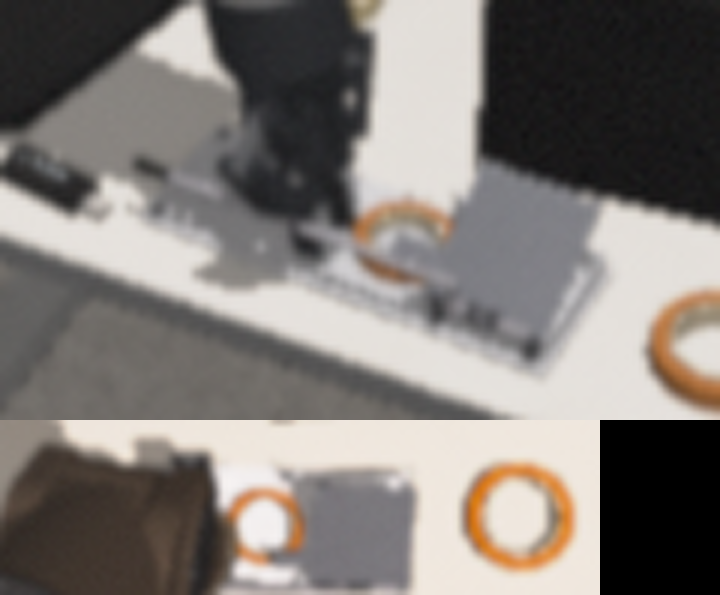

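The roll (crop (405,240)) is entering under the raised tongue, and the cover is at about 0.51 rad. I'll keep going.

send_rows(increments=[[[-0.004,-0.1,0],[0,0,0],0.5],[[-0.004,-0.1,0],[0,0,0],0.5],[[-0.004,-0.1,0],[0,0,0],0.5],[[-0.004,-0.1,0],[0,0,0],0.5],[[0,0,0],[0,0,0],0.5]])

```text
time: 8.8
tool_pos: [0.3936, -0.1627, 0.0305]
tcp_rot: [0.716, 0.691, -0.072, 0.076]
force: [4.7, 0.1, -1.4]
grip_width: 0.249
gripper_force: 2.6
```

```bash
python3 look.py
```

```text
8.8 tcp [ 0.39357214 -0.1627231   0.03050762] pk [-26.7 -17.5  30.5] tip [-22.1 -17.3   9. ]
tool y [ 0.999 -0.035  0.01 ] z [ 0.002 -0.208 -0.978] want y [np.float64(0.9994068637822935), np.float64(-0.03443719827222006)] F [ 4.71  0.14 -1.41] 0.24923824271661948 [-0.27  0.51  0.48  2.35 -0.07  0.29  0.19]
s cover angle 0.501 304 45.8
s amber 18 [-14.  -5.  10.] [ 7. 23. 22.] [-4.1 11.9 16.7]
t cover angle 0.532 249 45.6
t amber 30 [-7.  5.  3.] [24. 26. 26.] [ 5.9 17.3 16.3]
```

send_rows(increments=[[[-0.002,-0.1,0],[0,0,0],0.5],[[-0.002,-0.1,0],[0,0,0],0.5],[[0,0,0],[0,0,0],0.5]])

```text
time: 9.2
tool_pos: [0.3934, -0.1726, 0.0305]
tcp_rot: [0.716, 0.691, -0.072, 0.076]
force: [5.8, 0.5, -1.4]
grip_width: 0.251
gripper_force: 2.6
```

send_rows(increments=[[[-0.002,-0.08,0],[0,0,0],0.5],[[-0.002,-0.08,0],[0,0,0],0.5],[[0,-0.04,0],[0,0,0],0.5],[[0,0,0],[0,0,0],0.5]])

```text
time: 9.6
tool_pos: [0.3923, -0.1812, 0.0301]
tcp_rot: [0.715, 0.691, -0.072, 0.075]
force: [3.3, 7.1, 0.8]
grip_width: 0.249
gripper_force: 7.5
```

```bash
python3 look.py s5.png
```

```text
9.6 tcp [ 0.3923346  -0.18120524  0.03014819] pk [ -8.2 -18.1  30.1] tip [ -3.6 -17.9   8.6]
tool y [ 0.999 -0.034  0.008] z [ 0.001 -0.206 -0.978] want y [np.float64(0.9994068637822935), np.float64(-0.03443719827222006)] F [3.28 7.11 0.81] 0.24932263112642752 [-0.21  0.52  0.46  2.34 -0.06  0.29  0.22]
s cover angle 0.529 312 47.2
s amber 5 [3. 4. 5.] [10. 24. 17.] [ 7.5 11.8 13.8]
t cover angle 0.541 249 47.7
t amber 13 [14.  5. 12.] [24. 22. 27.] [17.8 14.5 16.4]
```

View pics/s5.png

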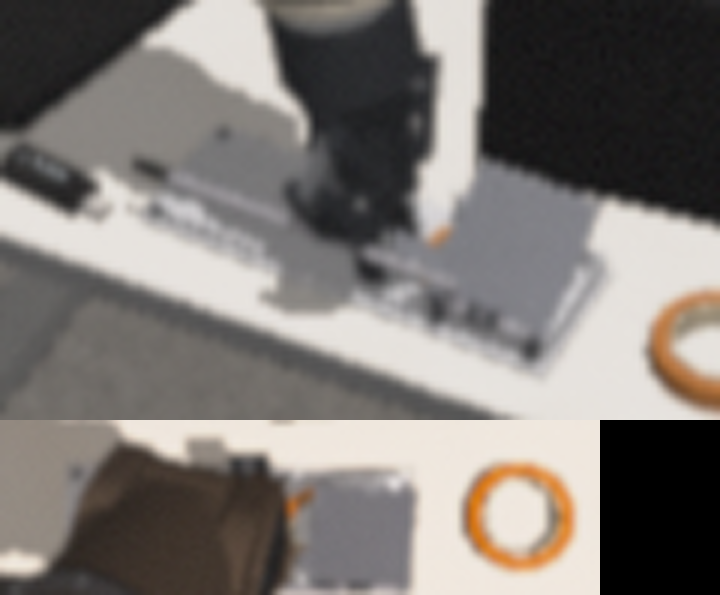

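Only a sliver of the roll shows, at crop (437,237), and there is 7 N against the advance. Before anything else I'll work out where the roll is from that sliver.

```bash
python3 - <<'E'
from st import *
s=load('scene');t=load('top')
for v,nm,(u0,v0,w,h,k) in((s,'s',(325,240,25,20,10)),(t,'t',(360,225,25,25,10))):
    f=v['frame'].astype(int); m=(f[...,0]>f[...,2]+35)
    for y,x in np.argwhere(m[v0:v0+h,u0:u0+w]): 
        X=atz(v,x+u0,y+v0,.018); print(nm,x+u0,y+v0,f[y+v0,x+u0],pk(X)[:2].round(1),pk(atz(v,x+u0,y+v0,.006))[:2].round(1))
E
```

```text
s 338 248 [194 160 135] [ 8.3 11.3] [ 2.9 23. ]
s 339 248 [176 145 122] [11.1 12.8] [ 5.7 24.6]
s 337 249 [189 153 127] [7.6 5.5] [ 2.2 17.3]
s 338 249 [175 135 104] [10.3  7.1] [ 5.  18.8]
s 339 249 [155 129 112] [13.1  8.6] [ 7.8 20.4]
s 337 250 [165 133 111] [9.6 1.4] [ 4.3 13.1]
s 338 250 [150 126 110] [12.4  2.9] [ 7.1 14.6]
t 370 239 [133 105  89] [20.9 22.2] [22.  22.6]
t 371 239 [131  99  78] [24.3 22.2] [25.5 22.7]
t 372 239 [131 106  92] [27.8 22.2] [29.  22.7]
t 367 240 [118  94  78] [10.5 18.6] [11.6 19. ]
t 368 240 [148 111  87] [13.9 18.6] [15. 19.]
t 369 240 [140 101  73] [17.4 18.7] [18.5 19.1]
t 370 240 [128  90  60] [20.9 18.7] [22.  19.1]
t 371 240 [126  92  66] [24.3 18.7] [25.5 19.2]
t 367 241 [125  82  52] [10.5 15.1] [11.6 15.5]
t 368 241 [163 104  55] [13.9 15.2] [15.  15.6]
t 369 241 [148  95  55] [17.4 15.2] [18.5 15.6]
t 370 241 [126  93  69] [20.9 15.2] [22.  15.7]
t 371 241 [124 103  88] [24.3 15.3] [25.5 15.7]
t 367 242 [127  77  38] [10.5 11.7] [11.6 12. ]
t 368 242 [171 104  48] [13.9 11.7] [15.  12.1]
t 369 242 [154 106  74] [17.4 11.7] [18.5 12.1]
t 367 243 [120  76  43] [10.5  8.2] [11.6  8.6]
t 368 243 [161 106  67] [13.9  8.3] [15.   8.6]
t 369 243 [155 122 102] [17.4  8.3] [18.5  8.7]
t 367 244 [106  77  55] [10.5  4.8] [11.6  5.1]
t 368 244 [148 112  86] [13.9  4.8] [15.   5.1]
t 368 245 [142 122 104] [13.9  1.4] [15.   1.7]
```

From both views the ring's edges give centre x ≈ 33–35 mm, wholly behind the lip, and the cover has been held open. I'll back off along the rail, still holding, and then let the cover down.

send_rows(increments=[[[0,0.06,0],[0,0,0],0.5],[[0.002,0.1,0],[0,0,0],0.5],[[0.004,0.1,0],[0,0,0],0.5],[[0.004,0.1,0],[0,0,0],0.5],[[0.004,0.1,0],[0,0,0],0.5],[[0.004,0.1,0],[0,0,0],0.5],[[0.004,0.1,0],[0,0,0],0.5],[[0,0,0],[0,0,0],0.5]])

```text
time: 10.5
tool_pos: [0.3944, -0.1497, 0.0306]
tcp_rot: [0.716, 0.691, -0.072, 0.076]
force: [5.3, 0.3, 1.3]
grip_width: 0.249
gripper_force: 2.6
```

```bash
python3 look.py s6.png; python3 - <<'E'
from st import *
s=load('scene');a=cv2.resize(s['frame'][235:275,310:375],None,fx=12,fy=12,interpolation=cv2.INTER_CUBIC);save('s6.png',a)
E
```

```text
10.5 tcp [ 0.39435698 -0.14966166  0.03061789] pk [-39.7 -17.2  30.6] tip [-35.2 -17.    9.1]
tool y [ 0.999 -0.035  0.01 ] z [ 0.003 -0.209 -0.978] want y [np.float64(0.9994068637822935), np.float64(-0.03443719827222006)] F [5.28 0.28 1.31] 0.2493165171100522 [-0.3   0.51  0.48  2.36 -0.08  0.3   0.16]
s cover angle 0.517 313 45.6
s amber 5 [3. 3. 6.] [ 9. 23. 17.] [ 7.4 12.  13.5]
t cover angle 0.501 249 45.5
t amber 34 [  6. -16.  -4.] [25. 22. 26.] [13.9  2.  15.2]
```

View pics/s6.png

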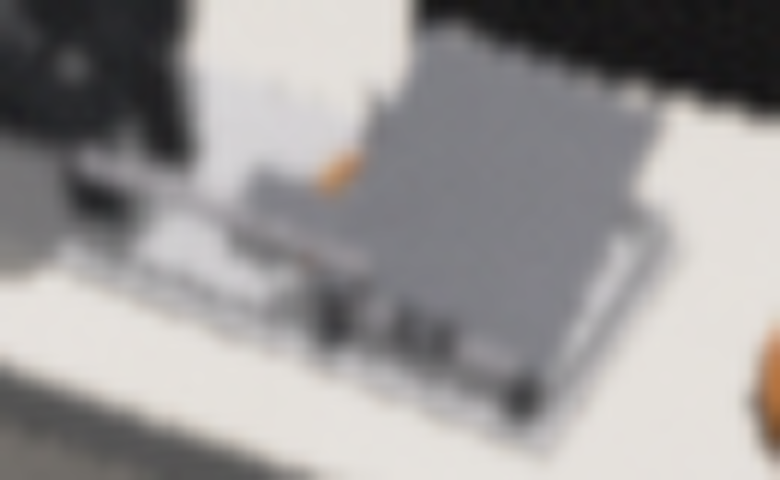

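The sliver of roll is now behind the tongue, at crop (340,170), with the hand clear. I'll fit a circle to its rear edge in the top view.

```bash
python3 - <<'E'
from st import *
t=load('top');f=t['frame'].astype(float);g=f[...,0]-f[...,2]
E=[]
for v in range(238,250):
    r=g[v,358:376]; print(v,r.astype(int))
    i=np.argmax(r); 
    if r[i]<40: continue
    h=(r[i]+r[:3].mean())/2
    j=i
    while j>0 and r[j-1]>h: j-=1
    if j==0: continue
    u=358+j-(r[j]-h)/(r[j]-r[j-1]); E.append(pk(atz(t,u,v,.018))[:2]); 
E=np.array(E);print(E.round(1))
from scipy.optimize import least_squares
print(least_squares(lambda q:np.hypot(E[:,0]-q[0],E[:,1]-q[1])-27,[34,0],loss='soft_l1').x)
E
```

```text
238 [ 4  4  4  5  5  5  4  5  5  8  9 11 18 28 26  8  2  0]
239 [ 4  5  5  5  5  5  4  4  4  8 18 31 43 53 38 11 -1 -1]
240 [ 5  4  4  5  5  5  4  4  6 21 45 63 68 60 33  7 -2  0]
241 [ 5  5  4  5  4  4  4  5 10 45 90 92 58 36 16  2 -3 -1]
242 [  5   5   5   5   4   5   5   5  29  81 128  85  32  13   5   0  -1  -2]
243 [  6   5   4   4   4   4   4  11  47 116 128  61  17   6   3  -1  -2  -2]
244 [ 11   5   4   4   4   4   4  14  61 132 107  40  11   4   3  -1  -2  -2]
245 [  9   5   5   5   3   4   5  12  67 136  97  32   7   4   3  -1  -1  -2]
246 [  9   9   5   5   4   5   4  11  70 140 101  36   8   3   1  -1  -2  -2]
247 [ 13   8   6   5   5   5   5   9  65 136 104  41  11   4   1  -2  -2  -3]
248 [ 15  10   6   6   6   5   5   7  51 120 105  50  17   5   1  -2  -3  -2]
249 [ 18  10   6   5   5   5   5  11  35  95 111  66  31   9   0  -3  -2  -1]
[[ 16.8  22.1]
 [ 12.7  18.6]
 [ 10.7  15.1]
 [  9.5  11.6]
 [  8.    8.2]
 [  7.4   4.7]
 [  7.2   1.3]
 [  7.2  -2.2]
 [  7.4  -5.6]
 [  7.7  -9.1]
 [  8.5 -12.5]]
[33.62016659  0.44828241]
```

The roll is at (33.6, 0), which is good. I'll release the cover gently and withdraw.

send_rows(increments=[[[0.06,0,0],[0,0,0],0.5],[[0.06,0,0],[0,0,0],0.5],[[0.06,0,0],[0,0,0],0.5],[[0.06,0,0],[0,0,0],0.5],[[0.06,0,0],[0,0,0],0.5],[[0.06,0,0],[0,0,0],0.5],[[0,0,0],[0,0,0],0.5]])

```text
time: 11.3
tool_pos: [0.4109, -0.1497, 0.0302]
tcp_rot: [0.716, 0.69, -0.073, 0.075]
force: [-0.0, -0.0, -0.3]
grip_width: 0.249
gripper_force: 0.0
```

send_rows(increments=[[[0,0.3,0.1],[0,0,0],0.5],[[0,0.3,0.3],[0,0,0],0.5],[[0,0.2,0.6],[0,0,0],0.5],[[0,0,0.6],[0,0,0],0.5],[[0,0,0.6],[0,0,0],0.5],[[0,0,0.4],[0,0,0],0.5],[[0,0,0],[0,0,0],0.5],[[0,0,0],[0,0,0],0.5]])

```text
time: 12.1
tool_pos: [0.4107, -0.1094, 0.1602]
tcp_rot: [0.716, 0.691, -0.072, 0.075]
force: [0.0, 0.5, -0.6]
grip_width: 0.253
gripper_force: 0.0
```

```bash
python3 look.py s7.png
```

```text
12.1 tcp [ 0.41070843 -0.10939504  0.16017858] pk [-80.6  -2.2 160.2] tip [-76.   -2.1 138.7]
tool y [ 0.999 -0.035  0.008] z [ 0.    -0.207 -0.978] want y [np.float64(0.9994068637822935), np.float64(-0.03443719827222006)] F [ 0.01  0.5  -0.62] 0.25334480082767596 [-0.61  0.25  0.7   2.23  0.07  0.7  -0.02]
s cover angle 0.001 200 22.4
s amber 16 [ 4. -5.  2.] [19. 36. 19.] [10.9 12.1 14.7]
t cover angle 0.027 246 22.7
t amber 35 [  7. -12.   6.] [25. 22. 25.] [14.5  6.3 15.8]
```

View pics/s7.png

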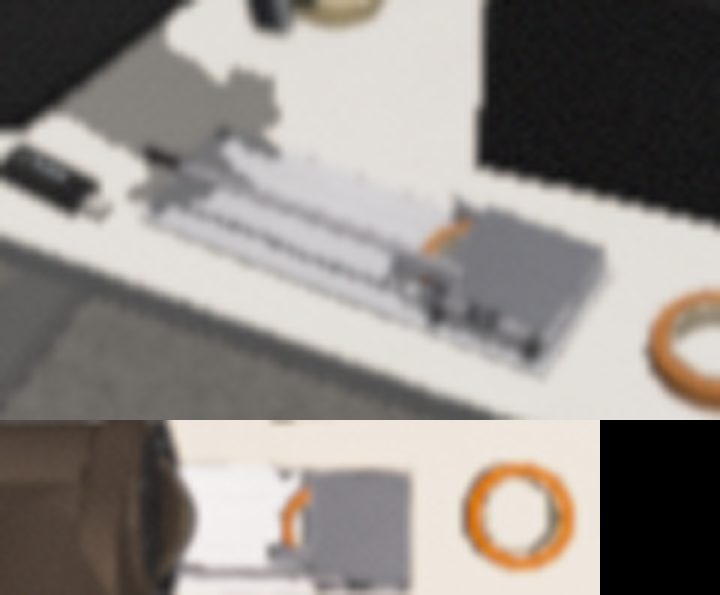

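The cover is shut (angle ≈ 0), the roll's rear edge (crop (445,238)) is behind the lip, and the hand is clear. I'll hand it in.

```bash
python3 -c "
from h import *
print(finish_job())"
```

```text
the job is handed in; nothing more can be done
None
```

The small amber roll is in the pocket, about 34 mm past the mouth and on the centre line, with the cover shut over it and the hand clear; the job is handed in, but no verdict came back.

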